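# Make up two spindle kits in stacking totes

### The job

Make up two spindle kits. First fill the blue tote: the slotted collet in the pocket at its orange end, the bronze bush in the pocket at its plain end, both standing upright. Then take the still empty green tote, turn it so that its orange end lies over the blue tote's plain end, stack it squarely on the blue tote so that it rests level on the posts instead of nesting, and fill it there: the steel flange bush upright in its orange-end pocket, the stepped shaft upright in its plain-end pocket; leave the gear and the nut where they are.

Things in the scene. Friction and masses are not known exactly. Their poses are not given: they have to be found in the camera images.
- blue_tote: blue loose kit tote, the lower one, 164x62x53 mm, 250 g. Origin: centre of the underside; x along its length towards the ORANGE end, z up. Floor 3 mm thick, inside 117x57 mm, halved by a 12 mm high divider at x = 0. Side and end walls 12 mm high; mid-side (x +-9 mm) grip ears to z = 26 mm: grasp the tote across both ears, 62 mm, along y.
- green_tote: green twin of blue_tote, the upper one, same sizes and axes (x towards its own ORANGE end). Posts with seats at z = 48 mm, x +-70 to 79 mm, lips outside 5 mm higher: one at the orange end (y 0, 20 mm wide), two at the plain end (y +-22, 14 mm wide). Stacked end for end it stands 48 mm above the blue one, centres in line, 2 mm play lengthwise; same way round it nests lower.
- green_tote_orange_pocket (a point): middle of the inner floor of the green tote's orange-end pocket, in the tote's frame x 31, y 0, z 3 mm. In both totes the orange-end pocket is centred at x = +31 mm, the plain-end pocket at x = -31 mm; each is 57 x 57 mm. Axes as the tote.
- collet: grey steel spring collet with slots across its top, a cone on its small end: 32 mm across at the top, 35 mm high, 60 g. Origin: centre of its underside, z up; stands upright on the bench. Grasp round the top.
- bronze_bush: plain yellow bronze bush, 32 mm diameter, 22 mm high, 90 g. Origin: centre of its underside, z up; stands upright on the bench. 
- flange_bush: grey steel flange bush with a bore: flange 36 mm diameter and 9 mm high at the bottom, neck 26 mm diameter above, 30 mm high in all, 110 g. Origin: centre of its underside, z up; stands upright on the bench. Grasp the neck.
- stepped_shaft: grey steel stepped shaft sample: flange 40 mm diameter to 14 mm high, then 28 mm diameter to 31 mm, then 16 mm diameter to 50 mm high, 200 g. Origin: centre of its underside, z up; stands upright on the bench. Grasp the 28 mm step.
- gear: dark grey gear blank with a hub, 48 mm diameter, 22 mm high. Origin: centre of its underside, z up; stands upright on the bench. Not part of the job.
- nut: light grey hex nut, 22 x 25 mm, 13 mm high. Origin: centre of its underside, z up; stands upright on the bench. Not part of the job.
There are look-alikes about, which are no part of the job. What is shaped like the collet but pink is not meant.

How it is judged:
By the outcome, as a careful person would: the job done as asked, in the order asked, and still so for the second after the job is handed in, with the robot touching nothing.
It also fails if it takes over 144 s, if anything falls off the work surface, if the arm or the gripper's body presses on something with over 40 N, if the wrist force passes 120 N, or if a joint passes its speed limit or range.

### The arm

A 6-joint arm with a two-finger parallel gripper is mounted at the origin on a cart in front of the work surface, level with it; the furniture and walls round the work are solid. World frame = base frame: x ahead of the robot, y to its left, z up, the work surface at z = 0. Lengths are in m, angles in degrees, forces in N, time in s.
With the tool pointing down it reaches from about 0.3 to 0.75 m from the base axis. Payload 8.5 kg.
Tool frame: the origin (TCP) lies on the centre line of the jaws, within the pads' length; the fingertips stand 19 mm ahead of it and the grasp point (between the pads) is the TCP (env.tcp_to_tips is the z of the fingertips in the tool frame, in m); z points along the fingers, y is the line along which they close (so a half turn about z gives the same grasp; the last joint's range is limited). The gripper opens to 85 mm and grips with 20 to 120 N. Pads are 22 mm wide; open, the fingers measure 114 mm over their backs; the gripper's body (76 mm by 85 mm) begins 54 mm behind the grasp point. The pads swing forward as they close: fully open they stand 13 mm farther back than shut.
Start: joints at [63.123, 21.807, 74.336, -0, 83.858, -12.336], TCP at [0.138, 0.532, 0.25] pointing down, gripper open.
Joint ranges: [-178.18, 178.18], [-50.72, 133.34], [12.68, 142.11], [-81.47, 261.47], [9.98, 163.14], [-165.26, 165.26]. Speed limits (degrees/s): [136.94, 136.94, 180, 180, 180, 180].

### API

Orientations are given as a 3x3 rotation matrix whose columns are the frame's x, y, z axes.
In Python, from rig import env gives the robot as it stands.
- The arm moves only by the tool servo_tool, never from a script. Its argument "steps" is a list of rows, each an object of numbers: "tx", "ty", "tz": the shift along the world's x, y, z in cm; "yaw": the turn about the world's z in degrees; "claw": the finger opening in cm, from 0 to 8.54. In form: [{"tx": .., "ty": .., "tz": .., "yaw": .., "claw": ..}, ...]. A call has 1 to 20 rows; each row shifts and turns the commanded pose from where the row before left it; what a row does not reach is not made up. A row lasts 1/10 s, in which the tool goes at most 50 mm and 8.59 degrees, less where a joint would pass 70% of its speed; a pose out of reach is approached as far as the arm can. A call with a gripper value outside its range is refused whole. The fingers move at their own pace and stop on an object; "newtons" is the grip in N (left out, the last holds). Time passes only in rows, so rows that do not move let the fingers close. It gives the time, the measured TCP pose, the force, the opening and the grip force at its end, in the units of the state.
- env.observe(): the state, without advancing time (a new reading comes with each control period).
- env.get_image(name): name is "side" or "top" or "wrist"; returns (picture, depth): 480x640x3 uint8, red, green, blue; 480x640 float32, m along the optical axis (not along the pixel's ray), 0 where there is no reading.
- env.camera_model(name): a dict with "fovy" (degrees; the focal length in pixels is half the picture's height over the tangent of half this angle, whatever the lens; pixels are square), "cx", "cy" (the principal point, pixels), "T" (4x4, takes a point from camera to world coordinates). Camera axes: x right, y down, z forward; pixel columns grow to the right and rows downward; lengths in m; the calibration is good to about 2 mm. A picture is of the moment at which its call begins: read the wrist's pose just before it. camera_model takes no time and is no camera call; for the wrist camera it gives the pose at the moment of the call.
- env.close_job(): hands the job in; it is judged then, once.
The state is a dict: "time_s": time; "q": joint angles; "qvel": joint speeds; "joint_efforts": joint torques, N m; "position": TCP position; "tool_rot": TCP orientation; "ft_force": force on the tool from outside, world axes, zero at the start; "wrist_torque": the same for the moment, N m; "grip_width": finger opening in m; "gripper_force": force on a finger pad.
Only numpy, scipy, OpenCV 4.12 (cv2) and the standard library are available. Lean on these libraries where they do the work, as an engineer would, in place of code of your own. Each camera call takes 0.05 s, during which the arm holds its last target. There are 200 camera calls.

## Working session

There is one attempt and no reset: what is moved stays moved. The work goes in short steps, Python scripts to look and compute and a tool call to move; the robot and the scene stay as the last step left them, time stands still between calls to the robot, and variables do not carry over. Pictures are saved under pics/ and viewed, at most 14 in all, crops included, and the job is handed in when it is done.

Besides the shell and the picture viewer there is one more tool, called after "Call:" as name(argument=value, ...), one argument or row to a line, values as JSON. servo_tool: Moves the arm, as the interface text tells. Its arguments: {"type":"object","properties":{"steps":{"type":"array"},"newtons":{"type":"number"}},"required":["steps"]}

```bash
mkdir -p pics
cat > h.py <<'E'
import numpy as np,cv2
from rig import env
def snap(n,f):
    m=env.camera_model(n); p,d=env.get_image(n)
    cv2.imwrite(f'pics/{f}.png',p[:,:,::-1]); np.savez(f'pics/{f}.npz',p=p,d=d,T=m['T'],k=[240/np.tan(np.radians(m['fovy'])/2),m['cx'],m['cy']])
def cloud(f):
    z=np.load(f'pics/{f}.npz'); d=z['d']; F,cx,cy=z['k']
    v,u=np.mgrid[:480,:640]
    P=np.stack([(u-cx)/F*d,(v-cy)/F*d,d,np.ones_like(d)],-1)@z['T'].T
    P=P[...,:3]; P[d==0]=np.nan
    return z['p'],P
E
python3 - <<'E'
from h import *
snap('top','t0');snap('side','s0')
for n in('top','side','wrist'):
    m=env.camera_model(n);print(n,m['fovy'],np.round(m['T'],3).tolist())
p,P=cloud('t0'); print(np.isnan(P[...,2]).mean())
for v in range(40,480,80): print([np.round(P[v,u],3).tolist() for u in range(40,640,140)])
E
```

```text
top 54.30757849445559 [[0.017, -0.988, 0.156, 0.385], [-1.0, -0.019, -0.007, -0.015], [0.01, -0.156, -0.988, 1.084], [0.0, 0.0, 0.0, 1.0]]
side 49.128319880601175 [[0.853, -0.437, 0.284, 0.238], [-0.521, -0.723, 0.453, -0.483], [0.007, -0.534, -0.845, 0.883], [0.0, 0.0, 0.0, 1.0]]
wrist 59.96666696210634 [[0.251, 0.919, 0.305, 0.059], [0.968, -0.238, -0.08, 0.554], [-0.001, 0.315, -0.949, 0.374], [0.0, 0.0, 0.0, 1.0]]
0.0039680989583333335
[[0.969, 0.605, 0.111], [1.046, 0.328, -0.004], [0.945, -0.022, 0.173], [1.062, -0.377, -0.004], [1.077, -0.741, -0.015]]
[[0.782, 0.587, 0.106], [0.804, 0.293, 0.068], [0.841, -0.027, -0.002], [0.821, -0.35, 0.061], [0.872, -0.74, -0.04]]
[[0.603, 0.566, 0.109], [0.634, 0.302, -0.001], [0.64, -0.03, -0.001], [0.647, -0.364, -0.002], [0.67, -0.742, -0.069]]
[[0.432, 0.527, 0.144], [0.445, 0.29, -0.003], [0.451, -0.033, 0.001], [0.456, -0.358, 0.0], [0.469, -0.741, -0.092]]
[[0.168, 1.041, -0.806], [0.177, 0.498, -0.811], [0.187, -0.052, -0.8], [0.196, -0.602, -0.804], [0.27, -0.742, -0.118]]
[[-0.125, 1.005, -0.799], [-0.12, 0.479, -0.811], [0.104, -0.039, 0.013], [-0.101, -0.592, -0.8], [0.074, -0.741, -0.142]]
```

View pics/t0.png

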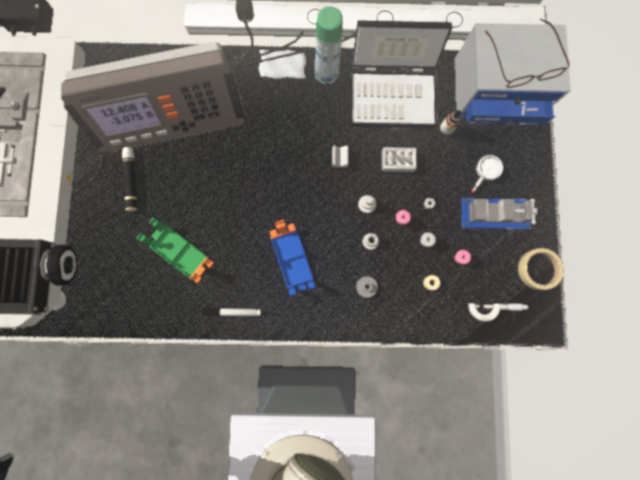

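View pics/s0.png

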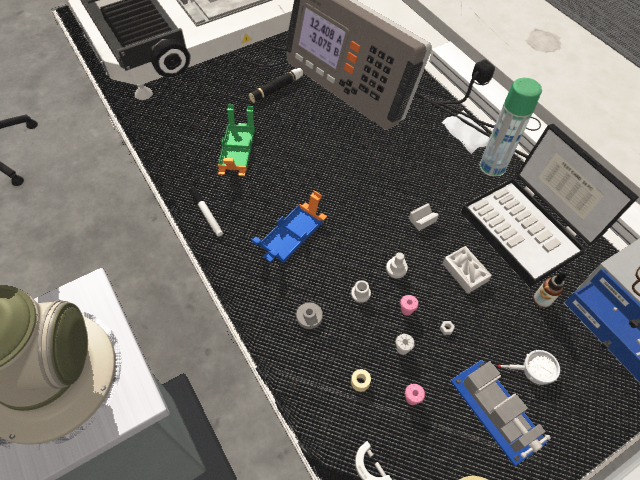

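Top view: green tote (178,250), blue tote (292,258), with orange ends at (203,270) and (283,230). Round parts:
- shaft (367,204)
- flange bush (370,241)
- gear (367,287)
- nut (429,203)
- grey slotted part (428,240)
- pink look-alikes (403,217) and (463,257)
- yellow bush (432,283)

The collet should be the grey slotted one at (428,240), since the pink ones are excluded. I'll confirm it in a crop.

Run:
```python
from h import *
s=cv2.imread('pics/s0.png')[240:420,290:490]; t=cv2.imread('pics/t0.png')[185:310,340:480]
a=cv2.resize(s,(480,432),interpolation=2);b=cv2.resize(t,(320,286),interpolation=2)
o=np.zeros((432,800,3),np.uint8);o[:,:480]=a;o[:286,480:]=b;cv2.imwrite('pics/c0.png',o)
for f in('t0','s0'):
    p,P=cloud(f)
    m=((P[...,2]>.007)&(P[...,2]<.07)&(P[...,0]>.3)&(P[...,0]<.75)&(P[...,1]<.45)&(P[...,1]>-.45)).astype(np.uint8)
    n,L,st,c=cv2.connectedComponentsWithStats(m)
    print(f)
    for i in range(1,n):
        if st[i,4]<25: continue
        Q=P[L==i]; zt=np.nanpercentile(Q[:,2],95); T=Q[Q[:,2]>zt-.006]
        print(c[i].round(),st[i,4],'z',round(zt,3),'topmid',((T.max(0)+T.min(0))/2)[:2].round(4),'ext',(Q.max(0)-Q.min(0))[:2].round(3),p[L==i].mean(0).round())
```

```text
t0
[129. 179.] 675 z 0.027 topmid [0.6775 0.4176] ext [0.144 0.04 ] [82. 79. 72.]
[340. 159.] 179 z 0.026 topmid [ 0.7357 -0.0752] ext [0.028 0.034] [185. 179. 171.]
[399. 162.] 530 z 0.028 topmid [ 0.7318 -0.2152] ext [0.036 0.076] [182. 175. 167.]
[487. 169.] 463 z 0.025 topmid [ 0.7223 -0.4248] ext [0.084 0.062] [224. 220. 213.]
[367. 203.] 219 z 0.051 topmid [ 0.6325 -0.1405] ext [0.04  0.038] [195. 188. 180.]
[430. 203.] 67 z 0.016 topmid [ 0.6363 -0.2876] ext [0.022 0.023] [184. 176. 168.]
[484. 212.] 1081 z 0.054 topmid [ 0.615  -0.4145] ext [0.07  0.085] [126. 129. 143.]
[403. 217.] 158 z 0.037 topmid [ 0.5973 -0.2217] ext [0.031 0.03 ] [224. 142. 163.]
[169. 246.] 499 z 0.051 topmid [0.5165 0.2997] ext [0.13  0.152] [ 88. 119.  72.]
[291. 257.] 440 z 0.051 topmid [0.4982 0.0247] ext [0.165 0.102] [ 97.  94. 127.]
[371. 240.] 110 z 0.032 topmid [ 0.5441 -0.149 ] ext [0.035 0.033] [186. 178. 170.]
[428. 239.] 160 z 0.037 topmid [ 0.5449 -0.2778] ext [0.031 0.032] [197. 189. 180.]
[463. 257.] 169 z 0.038 topmid [ 0.5075 -0.3564] ext [0.03  0.032] [227. 144. 165.]
[432. 282.] 15
[... 1040 characters left out ...]
031 0.032] [214. 135. 157.]
[309. 314.] 503 z 0.023 topmid [ 0.4373 -0.1453] ext [0.047 0.047] [148. 141. 133.]
[447. 327.] 115 z 0.016 topmid [ 0.6356 -0.2894] ext [0.022 0.023] [196. 188. 178.]
[404. 343.] 295 z 0.037 topmid [ 0.5453 -0.2787] ext [0.031 0.032] [194. 186. 177.]
[537. 365.] 945 z 0.025 topmid [ 0.7218 -0.4264] ext [0.086 0.06 ] [218. 213. 207.]
[483. 389.] 2051 z 0.054 topmid [ 0.6149 -0.4157] ext [0.071 0.084] [120. 125. 140.]
[361. 379.] 292 z 0.023 topmid [ 0.4486 -0.2895] ext [0.031 0.032] [224. 210. 167.]
[414. 394.] 327 z 0.037 topmid [ 0.507  -0.3577] ext [0.031 0.031] [225. 142. 166.]
[368. 464.] 501 z 0.016 topmid [ 0.3844 -0.4085] ext [0.037 0.065] [230. 225. 217.]
```

View pics/c0.png

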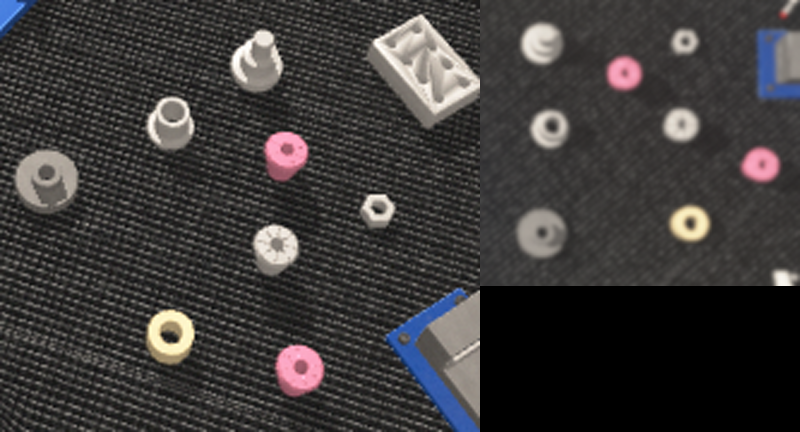

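The crop confirms it: the grey part with radial slots at crop (277,248) is the collet, and its two twins of the same shape are pink. Next are the tote poses.

```bash
cat >> h.py <<'E'
def tote(f,col,c,zlo=.004,zhi=.07):
    p,P=cloud(f); hsv=cv2.cvtColor(p,cv2.COLOR_RGB2HSV); H,S=hsv[...,0],hsv[...,1]
    near=(np.hypot(P[...,0]-c[0],P[...,1]-c[1])<.1)&(P[...,2]>zlo)&(P[...,2]<zhi)
    body=near&(S>110)&((H>95)&(H<130) if col=='b' else (H>45)&(H<85)); org=near&(S>130)&(H<18)
    Q=P[body|org][:,:2]; r=cv2.minAreaRect((Q*1000).astype(np.float32))
    o=P[org][:,:2].mean(0); b=P[body][:,:2].mean(0); d=o-b
    w,h=r[1]; a=r[2] if w>h else r[2]+90
    e=np.array([np.cos(np.radians(a)),np.sin(np.radians(a))])
    if e@d<0: a+=180
    return np.round(r[0],1),np.round(sorted(r[1]),1),round((a+180)%360-180,1),org.sum(),body.sum()
E
python3 - <<'E'
from h import *
for f in('t0','s0'):
    print(f,tote(f,'b',(.483,.032)),tote(f,'g',(.49,.284)))
o=env.observe();print(o['time_s'],o['position'],np.round(o['tool_rot'],3).tolist(),o['grip_width'])
E
```

```text
t0 (array([499.7,  34.5]), array([ 66.3, 164.8]), 21.0, np.int64(155), np.int64(617)) (array([508.1, 292.8]), array([ 62.6, 162.1]), -126.6, np.int64(108), np.int64(632))
s0 (array([499.9,  31.8]), array([ 63.7, 165.6]), 19.2, np.int64(267), np.int64(857)) (array([508.6, 291.7]), array([ 63.2, 164.9]), -126.0, np.int64(149), np.int64(638))
0.1 [0.13799124 0.53216157 0.24977284] [[-0.968, 0.251, -0.001], [0.251, 0.968, -0.001], [0.0, -0.001, -1.0]] 0.08548313244788137
```

Call:
servo_tool(
  steps=[
    {"tx": 2,"ty": -4,"yaw": 1.7},
    {"tx": 2,"ty": -4,"yaw": 1.7},
    {"tx": 2,"ty": -4,"yaw": 1.7},
    {"tx": 2,"ty": -4,"yaw": 1.7},
    {"tx": 2,"ty": -4,"yaw": 1.7},
    {"tx": 2,"ty": -4,"yaw": 1.7},
    {"tx": 2,"ty": -4,"yaw": 1.7},
    {"tx": 2,"ty": -4,"yaw": 1.7},
    {"tx": 2,"ty": -4,"yaw": 1.7},
    {"tx": 2,"ty": -4,"yaw": 1.7},
    {"tx": 2,"ty": -4,"yaw": 1.7},
    {"tx": 2,"ty": -4,"yaw": 1.7},
    {"tx": 2,"ty": -4,"yaw": 1.7},
    {"tx": 2,"ty": -4,"yaw": 1.7},
    {"tx": 2,"ty": -4,"yaw": 1.7},
    {"tx": 2,"ty": -4,"yaw": 1.7},
    {"tx": 2,"ty": -4,"yaw": 1.7},
    {"tx": 2,"ty": -4,"yaw": 1.7},
    {"tx": 2,"ty": -4,"yaw": 1.7},
    {"tx": 0.7,"ty": -5,"yaw": 2.3,"claw": 5.5},
  ],
)

```text
invalid input at $.steps[0]: expected keys tx, ty, tz, yaw, claw
```

Call:
servo_tool(
  steps=[
    {"tx": 2,"tz": -4},
    {"tz": -4},
    {},
  ],
)

```text
invalid input at $.steps[0]: expected keys tx, ty, tz, yaw, claw
```

```bash
cat >> h.py <<'E'
def rep():
    o=env.observe();R=o['tool_rot'];print('t',round(o['time_s'],2),'p',np.round(o['position'],4),'closedir',round(np.degrees(np.arctan2(R[1][1],R[0][1])),1),'w',round(o['grip_width'],4),'gf',round(float(o['gripper_force']),1),'ft',np.round(o['ft_force'],1),'tips',env.tcp_to_tips)
def tops(f,c,r,z0,z1):
    p,P=cloud(f);m=(np.hypot(P[...,0]-c[0],P[...,1]-c[1])<r)&(P[...,2]>z0)&(P[...,2]<z1)
    Q=P[m];k=cv2.minEnclosingCircle((Q[:,:2]*1000).astype(np.float32));return m.sum(),np.round(k[0],1),round(k[1],1),'zmed',np.median(Q[:,2]).round(4)
E
python3 - <<'E'
from h import *
rep();snap('wrist','w1')
print(tops('w1',(.545,-.278),.03,.025,.06),tops('w1',(.449,-.289),.03,.015,.06),tops('w1',(.5435,-.15),.03,.024,.06))
E
```

```text
t 0.1 p [0.138  0.5322 0.2498] closedir 75.5 w 0.0855 gf 0.0 ft [ 0.3  0.2 -0.2] tips 0.019
(np.int64(0), array([0., 0.]), 0.0, 'zmed', np.float64(nan)) (np.int64(0), array([0., 0.]), 0.0, 'zmed', np.float64(nan)) (np.int64(0), array([0., 0.]), 0.0, 'zmed', np.float64(nan))
  return _methods._mean(a, axis=axis, dtype=dtype,
  ret = ret.dtype.type(ret / rcount)
```

View pics/w1.png

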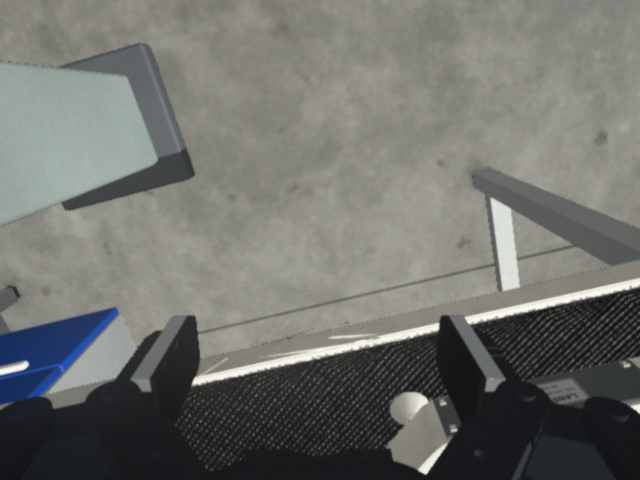

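The move was refused because every row needs all five keys, so this picture still shows the start pose: fingertips at (180,350) and (470,350), floor and bench edge. I'll resend it with full rows.

Call:
servo_tool(
  steps=[
    {"tx": 2,"ty": -4,"tz": 0,"yaw": 1.7,"claw": 5.5},
    {"tx": 2,"ty": -4,"tz": 0,"yaw": 1.7,"claw": 5.5},
    {"tx": 2,"ty": -4,"tz": 0,"yaw": 1.7,"claw": 5.5},
    {"tx": 2,"ty": -4,"tz": 0,"yaw": 1.7,"claw": 5.5},
    {"tx": 2,"ty": -4,"tz": 0,"yaw": 1.7,"claw": 5.5},
    {"tx": 2,"ty": -4,"tz": 0,"yaw": 1.7,"claw": 5.5},
    {"tx": 2,"ty": -4,"tz": 0,"yaw": 1.7,"claw": 5.5},
    {"tx": 2,"ty": -4,"tz": 0,"yaw": 1.7,"claw": 5.5},
    {"tx": 2,"ty": -4,"tz": 0,"yaw": 1.7,"claw": 5.5},
    {"tx": 2,"ty": -4,"tz": 0,"yaw": 1.7,"claw": 5.5},
    {"tx": 2,"ty": -4,"tz": 0,"yaw": 1.7,"claw": 5.5},
    {"tx": 2,"ty": -4,"tz": 0,"yaw": 1.7,"claw": 5.5},
    {"tx": 2,"ty": -4,"tz": 0,"yaw": 1.7,"claw": 5.5},
    {"tx": 2,"ty": -4,"tz": 0,"yaw": 1.7,"claw": 5.5},
    {"tx": 2,"ty": -4,"tz": 0,"yaw": 1.7,"claw": 5.5},
    {"tx": 2,"ty": -4,"tz": 0,"yaw": 1.7,"claw": 5.5},
    {"tx": 2,"ty": -4,"tz": 0,"yaw": 1.7,"claw": 5.5},
    {"tx": 2,"ty": -4,"tz": 0,"yaw": 1.7,"claw": 5.5},
    {"tx": 2,"ty": -4,"tz": -3,"yaw": 1.7,"claw": 5.5},
    {"tx": 2.7,"ty": -3,"tz": -3,"yaw": 2.3,"claw": 5.5},
  ],
)

```text
time_s: 2.15
position: [0.5439, -0.2571, 0.1923]
tool_rot: [[-0.939, -0.343, 0.001], [-0.343, 0.939, -0.001], [-0.001, -0.002, -1.0]]
ft_force: [-0.1, -0.3, 1.1]
grip_width: 0.0553
gripper_force: 0.0
```

Call:
servo_tool(
  steps=[
    {"tx": 0,"ty": -2,"tz": -2,"yaw": 0,"claw": 5.5},
    {"tx": 0,"ty": 0,"tz": 0,"yaw": 0,"claw": 5.5},
    {"tx": 0,"ty": 0,"tz": 0,"yaw": 0,"claw": 5.5},
  ],
)

```text
time_s: 2.45
position: [0.5434, -0.2743, 0.1727]
tool_rot: [[-0.94, -0.342, -0.001], [-0.342, 0.94, 0.001], [0.0, 0.001, -1.0]]
ft_force: [-0.5, 1.7, 0.5]
grip_width: 0.0553
gripper_force: 0.0
```

```bash
python3 - 2>/dev/null <<'E'
from h import *
rep();snap('wrist','w2')
print(tops('w2',(.545,-.278),.03,.025,.06),tops('w2',(.449,-.289),.03,.015,.06),tops('w2',(.5435,-.15),.03,.024,.06))
E
```

```text
t 2.45 p [ 0.5434 -0.2743  0.1727] closedir 110.0 w 0.0553 gf 0.0 ft [-0.5  1.7  0.5] tips 0.019
(np.int64(1668), array([ 544.9, -276.6]), 16.3, 'zmed', np.float64(0.0352)) (np.int64(1719), array([ 448.1, -287. ]), 16.0, 'zmed', np.float64(0.0221)) (np.int64(804), array([ 542.8, -148.6]), 13.7, 'zmed', np.float64(0.0302))
```

View pics/w2.png

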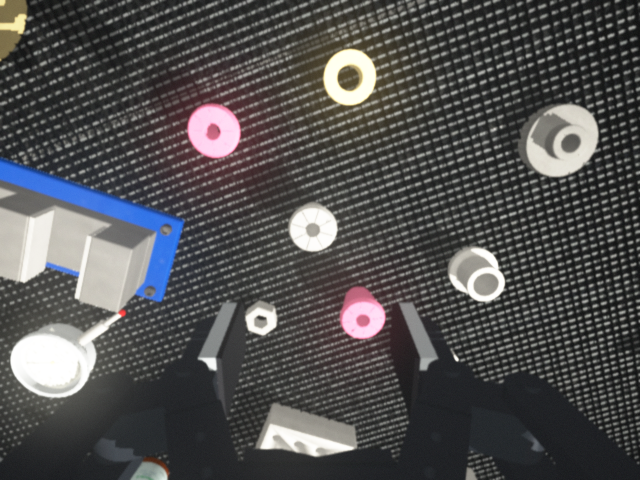

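The wrist view shows the slotted collet at (313,228), the bronze bush at (350,77), and the flange bush near (476,275). Now I'll descend to the collet and grip it.

Call:
servo_tool(
  newtons=50,
  steps=[
    {"tx": 0.16,"ty": -0.27,"tz": -4,"yaw": 0,"claw": 5.5},
    {"tx": 0,"ty": 0,"tz": -4,"yaw": 0,"claw": 5.5},
    {"tx": 0,"ty": 0,"tz": -4,"yaw": 0,"claw": 5.5},
    {"tx": 0,"ty": 0,"tz": -2.3,"yaw": 0,"claw": 5.5},
    {"tx": 0,"ty": 0,"tz": 0,"yaw": 0,"claw": 5.5},
    {"tx": 0,"ty": 0,"tz": 0,"yaw": 0,"claw": 5.5},
    {"tx": 0,"ty": 0,"tz": 0,"yaw": 0,"claw": 2},
    {"tx": 0,"ty": 0,"tz": 0,"yaw": 0,"claw": 2},
    {"tx": 0,"ty": 0,"tz": 0,"yaw": 0,"claw": 2},
    {"tx": 0,"ty": 0,"tz": 0,"yaw": 0,"claw": 2},
    {"tx": 0,"ty": 0,"tz": 0,"yaw": 0,"claw": 2},
    {"tx": 0,"ty": 0,"tz": 0,"yaw": 0,"claw": 2},
  ],
)

```text
time_s: 3.7
position: [0.546, -0.2777, 0.032]
tool_rot: [[-0.939, -0.343, 0.003], [-0.343, 0.939, -0.002], [-0.002, -0.003, -1.0]]
ft_force: [-1.0, 1.1, 8.3]
grip_width: 0.0292
gripper_force: 48.7
```

Call:
servo_tool(
  steps=[
    {"tx": 0,"ty": 0,"tz": 2,"yaw": 0,"claw": 2},
    {"tx": 0,"ty": 0,"tz": 4,"yaw": 0,"claw": 2},
    {"tx": 0,"ty": 0,"tz": 4,"yaw": 0,"claw": 2},
    {"tx": -0.2,"ty": 4,"tz": 0,"yaw": 0,"claw": 2},
    {"tx": -0.2,"ty": 4,"tz": 0,"yaw": 0,"claw": 2},
    {"tx": -0.2,"ty": 4,"tz": 0,"yaw": 0,"claw": 2},
    {"tx": -0.2,"ty": 4,"tz": 0,"yaw": 0,"claw": 2},
    {"tx": -0.2,"ty": 4,"tz": 0,"yaw": 0,"claw": 2},
    {"tx": -0.2,"ty": 4,"tz": 0,"yaw": 0,"claw": 2},
    {"tx": -0.2,"ty": 4,"tz": 0,"yaw": 0,"claw": 2},
    {"tx": -0.2,"ty": 4,"tz": 0,"yaw": 0,"claw": 2},
    {"tx": 0,"ty": 0,"tz": 0,"yaw": 0,"claw": 2},
    {"tx": 0,"ty": 0,"tz": 0,"yaw": 0,"claw": 2},
  ],
)

```text
time_s: 5.0
position: [0.5292, 0.0433, 0.1306]
tool_rot: [[-0.939, -0.345, 0.002], [-0.345, 0.939, -0.0], [-0.001, -0.001, -1.0]]
ft_force: [-0.0, -0.4, -0.2]
grip_width: 0.0287
gripper_force: 49.5
```

```bash
python3 - 2>/dev/null <<'E'
from h import *
rep();snap('wrist','w3')
print(tote('w3','b',(.5,.033)))
E
```

```text
t 5.0 p [0.5292 0.0433 0.1306] closedir 110.2 w 0.0287 gf 49.5 ft [-0.  -0.4 -0.2] tips 0.019
(array([488.7,  32.3]), array([ 93.7, 155.8]), 27.2, np.int64(189), np.int64(13006))
```

View pics/w3.png

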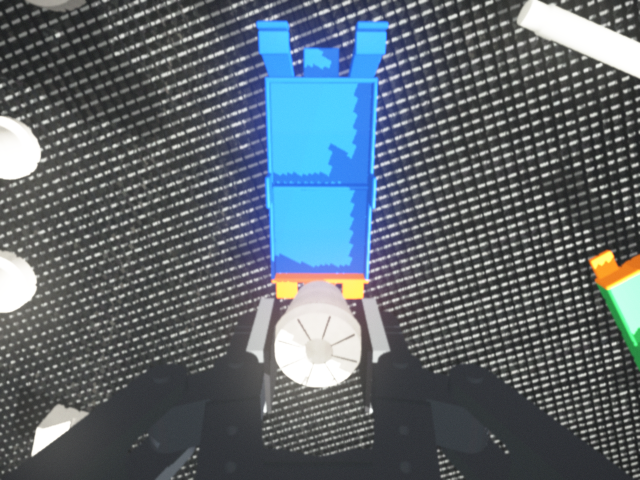

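Collet held at (318,345), and the tote axis runs along the image at column ~321. I'll refine the tote pose from this cloud.

```bash
cat >> h.py <<'E'
def prof(f,col,c,a,z0=0.):
    p,P=cloud(f); hsv=cv2.cvtColor(p,cv2.COLOR_RGB2HSV); H,S=hsv[...,0],hsv[...,1]
    M=((H>95)&(H<130) if col=='b' else (H>45)&(H<85))|(H<18)
    r=np.radians(a);d=P-np.array([c[0],c[1],z0])
    X=d[...,0]*np.cos(r)+d[...,1]*np.sin(r);Y=-d[...,0]*np.sin(r)+d[...,1]*np.cos(r)
    k=M&(S>110)&(abs(X)<.1)&(abs(Y)<.045)&(d[...,2]>-.003)&(d[...,2]<.06)
    return X[k]*1000,Y[k]*1000,d[...,2][k]*1000
E
python3 - 2>/dev/null <<'E'
from h import *
for f in('w3','s0','t0'):
    X,Y,Z=prof(f,'b',(.4998,.033),20)
    pr=lambda v:np.percentile(v,[1,50,99]).round(1)
    print(f,'X all',pr(X))
    for nm,m in(('walls z9-14',(Z>9)&(Z<15)&(abs(X)<62)),('ears',(Z>20)&(abs(X)<14)),('plainpost',(Z>42)&(X<-55)),('orpost',(Z>42)&(X>55)),('divider',(Z>9)&(Z<15)&(abs(X)<6)&(abs(Y)<20)),('endwalls+',(Z>9)&(X>50)&(X<66)&(abs(Y)<25)&(Z<16)),('endw-',(Z>9)&(Z<16)&(X<-50)&(X>-66)&(abs(Y)<25))):
        if m.sum()>5: print(nm,m.sum(),'X',pr(X[m]),'Y',pr(Y[m]),'Z',pr(Z[m]))
    # yaw from side walls
    for s in(1,-1):
        m=(Z>8)&(Z<16)&(Y*s>24)&(abs(X)<55)&(abs(X)>12)
        if m.sum()>20:
            q=np.polyfit(X[m],Y[m],1);print('side',s,m.sum(),'slope deg',np.degrees(q[0]).round(2),'off',q[1].round(2))
E
```

```text
w3 X all [-90.2 -23.7  58.9]
walls z9-14 3059 X [-61.6 -13.6  60.4] Y [-28.9  -0.9  32.7] Z [ 9.2 12.4 14.3]
ears 291 X [-8.8 -1.4  8.8] Y [-29.  -26.5  32.7] Z [20.3 26.1 28. ]
plainpost 2104 X [-82.  -76.  -69.2] Y [-26.5  17.   30.6] Z [45.9 48.9 54.7]
divider 324 X [-1.3 -0.2  1.5] Y [-19.7   1.4  19.6] Z [ 9.1 12.4 13.8]
endwalls+ 331 X [58.2 58.9 61.6] Y [-24.5  -6.7  23.9] Z [ 9.1 11.9 13.8]
endw- 652 X [-62.8 -60.1 -58.2] Y [-24.5  -0.5  24.5] Z [ 9.7 12.6 15.9]
side 1 614 slope deg -0.31 off 31.25
side -1 690 slope deg -0.12 off -27.61
s0 X all [-81.2   0.1  80. ]
walls z9-14 248 X [-61.2   0.5  61.3] Y [-32.2   5.3  30.4] Z [ 9.1 11.5 14.7]
ears 43 X [-8.3 -0.3  8.9] Y [-32.4 -29.   30.2] Z [20.  24.  28.4]
plainpost 105 X [-82.6 -76.  -69. ] Y [-29.3 -16.1  27.3] Z [42.9 48.2 54.6]
orpost 77 X [69.3 76.2 82.7] Y [-11.4  -1.6   9.3] Z [42.7 48.3 54.5]
divider 27 X [-1.9  0.2  2.1] Y [-18.6   3.5  19.1] Z [ 9.5 11.2 13.7]
endwalls+ 55 X [58.1 60.2 64.3] Y [-22.    0.4  23.6] Z [ 9.4 12.3 15.6]
endw- 22 X [-65.2 -60.  -58.3] Y [-24.3  11.9  21.6] Z [ 9.1 11.8 15. ]
side 1 69 slope deg -0.34 off 28.56
side -1 61 slope deg -0.09 off -30.85
t0 X all [-79.   -0.3  82.4]
walls z9-14 160 X [-61.1   0.8  61.8] Y [-30.6   0.7  30.8] Z [ 9.1 11.7 14.7]
ears 18 X [-7.3  0.1  7.6] Y [-30.7   0.1  31. ] Z [21.8 24.8 28.3]
plainpost 73 X [-81.4 -74.7 -68.5] Y [-27.7 -14.9  28.7] Z [44.1 48.3 54.4]
orpost 56 X [70.5 76.9 82.8] Y [-9.5  0.1  9.7] Z [42.9 48.3 54.9]
divider 14 X [-0.3  0.9  1.9] Y [-15.5  -0.8  18.1] Z [ 9.9 11.5 13.7]
endwalls+ 39 X [59.3 61.1 64.2] Y [-22.6   0.7  24.1] Z [ 9.  11.9 15.2]
endw- 32 X [-62.4 -59.5 -57.5] Y [-24.6  -1.3  24.7] Z [ 9.2 12.1 15.8]
side 1 39 slope deg -0.21 off 29.85
side -1 36 slope deg -0.24 off -29.54
```

Call:
servo_tool(
  steps=[
    {"tx": 0,"ty": 0,"tz": -4,"yaw": 0,"claw": 2},
    {"tx": 0,"ty": 0,"tz": -3,"yaw": 0,"claw": 2},
    {"tx": 0,"ty": 0,"tz": -1.5,"yaw": 0,"claw": 2},
    {"tx": 0,"ty": 0,"tz": -0.7,"yaw": 0,"claw": 2},
    {"tx": 0,"ty": 0,"tz": -0.3,"yaw": 0,"claw": 2},
    {"tx": 0,"ty": 0,"tz": 0,"yaw": 0,"claw": 2},
    {"tx": 0,"ty": 0,"tz": 0,"yaw": 0,"claw": 2},
  ],
)

```text
time_s: 5.75
position: [0.5297, 0.0422, 0.0355]
tool_rot: [[-0.94, -0.342, 0.002], [-0.342, 0.94, -0.0], [-0.002, -0.001, -1.0]]
ft_force: [-0.4, -0.6, -0.7]
grip_width: 0.029
gripper_force: 49.6
```

Call:
servo_tool(
  steps=[
    {"tx": 0,"ty": 0,"tz": -0.1,"yaw": 0,"claw": 2},
    {"tx": 0,"ty": 0,"tz": 0,"yaw": 0,"claw": 3.1},
    {"tx": 0,"ty": 0,"tz": 0,"yaw": 0,"claw": 3.6},
    {"tx": 0,"ty": 0,"tz": 0,"yaw": 0,"claw": 4.4},
    {"tx": 0,"ty": 0,"tz": 0,"yaw": 0,"claw": 4.4},
    {"tx": 0,"ty": 0,"tz": 3,"yaw": 0,"claw": 4.4},
    {"tx": 0,"ty": 0,"tz": 4,"yaw": 0,"claw": 4.4},
    {"tx": 0,"ty": 0,"tz": 4,"yaw": 0,"claw": 4.4},
    {"tx": -1,"ty": -4.1,"tz": 0,"yaw": 0,"claw": 5.5},
    {"tx": -1,"ty": -4.1,"tz": 0,"yaw": 0,"claw": 5.5},
    {"tx": -1,"ty": -4.1,"tz": 0,"yaw": 0,"claw": 5.5},
    {"tx": -1,"ty": -4.1,"tz": 0,"yaw": 0,"claw": 5.5},
    {"tx": -1,"ty": -4.1,"tz": 0,"yaw": 0,"claw": 5.5},
    {"tx": -1,"ty": -4.1,"tz": 0,"yaw": 0,"claw": 5.5},
    {"tx": -1,"ty": -4.1,"tz": 0,"yaw": 0,"claw": 5.5},
    {"tx": -1,"ty": -4.4,"tz": 0,"yaw": 0,"claw": 5.5},
    {"tx": 0,"ty": 0,"tz": 0,"yaw": 0,"claw": 5.5},
    {"tx": 0,"ty": 0,"tz": 0,"yaw": 0,"claw": 5.5},
  ],
)

```text
time_s: 7.55
position: [0.4487, -0.2888, 0.1433]
tool_rot: [[-0.94, -0.341, -0.0], [-0.341, 0.94, 0.001], [0.0, 0.001, -1.0]]
ft_force: [0.2, 0.2, 0.4]
grip_width: 0.0549
gripper_force: 0.0
```

```bash
python3 - 2>/dev/null <<'E'
from h import *
rep();snap('top','t1');snap('wrist','w4')
print(tops('w4',(.449,-.289),.03,.015,.06))
for f in('t1',):
    X,Y,Z=prof(f,'b',(.4998,.033),20)
    for nm,m in(('plainpost',(Z>42)&(X<-55)),('orpost',(Z>42)&(X>55))):print(nm,X[m].mean(),Y[m].mean())
    print(tops(f,(.529,.0436),.026,.028,.06))
E
```

```text
t 7.55 p [ 0.4487 -0.2888  0.1433] closedir 110.0 w 0.0549 gf 0.0 ft [0.2 0.2 0.4] tips 0.019
(np.int64(1684), array([ 448.2, -287. ]), 16.3, 'zmed', np.float64(0.0221))
plainpost -74.25847330670958 -17.40275666434262
orpost 77.01716027680094 -0.0999700726329957
(np.int64(146), array([529.9,  42.5]), 16.0, 'zmed', np.float64(0.0372))
```

The collet stands upright in its pocket, about 1 mm off centre. Next is the bronze bush, which I'll grip by its top so the tips clear the 12 mm walls.

Call:
servo_tool(
  steps=[
    {"tx": 0,"ty": 0,"tz": -4,"yaw": 0,"claw": 5.5},
    {"tx": 0,"ty": 0,"tz": -4,"yaw": 0,"claw": 5.5},
    {"tx": 0,"ty": 0,"tz": -2.5,"yaw": 0,"claw": 5.5},
    {"tx": 0,"ty": 0,"tz": -1,"yaw": 0,"claw": 5.5},
    {"tx": 0,"ty": 0,"tz": 0,"yaw": 0,"claw": 5.5},
    {"tx": 0,"ty": 0,"tz": 0,"yaw": 0,"claw": 2.5},
    {"tx": 0,"ty": 0,"tz": 0,"yaw": 0,"claw": 2.5},
    {"tx": 0,"ty": 0,"tz": 0,"yaw": 0,"claw": 2.5},
    {"tx": 0,"ty": 0,"tz": 0,"yaw": 0,"claw": 2.5},
    {"tx": 0,"ty": 0,"tz": 0,"yaw": 0,"claw": 2.5},
    {"tx": 0,"ty": 0,"tz": 0,"yaw": 0,"claw": 2.5},
  ],
)

```text
time_s: 8.75
position: [0.4498, -0.2886, 0.0304]
tool_rot: [[-0.939, -0.343, 0.002], [-0.343, 0.939, -0.002], [-0.002, -0.003, -1.0]]
ft_force: [0.8, 1.9, 6.9]
grip_width: 0.0295
gripper_force: 49.4
```

Call:
servo_tool(
  steps=[
    {"tx": 0,"ty": 0,"tz": 2,"yaw": 0,"claw": 2.5},
    {"tx": 0,"ty": 0,"tz": 4,"yaw": 0,"claw": 2.5},
    {"tx": 0,"ty": 0,"tz": 4,"yaw": 0,"claw": 2.5},
    {"tx": 0,"ty": 0,"tz": 0,"yaw": 0,"claw": 2.5},
    {"tx": 0,"ty": 0,"tz": 0,"yaw": 0,"claw": 2.5},
  ],
)

```text
time_s: 9.25
position: [0.4492, -0.2884, 0.1298]
tool_rot: [[-0.939, -0.343, 0.002], [-0.343, 0.939, -0.002], [-0.001, -0.002, -1.0]]
ft_force: [-0.5, 0.0, -2.1]
grip_width: 0.0293
gripper_force: 49.9
```

```bash
python3 - 2>/dev/null <<'E'
from h import *
snap('wrist','w5');rep()
E
```

```text
t 9.3 p [ 0.4488 -0.288   0.1286] closedir 110.1 w 0.0293 gf 49.9 ft [-0.8  0.4 -1.5] tips 0.019
```

View pics/w5.png

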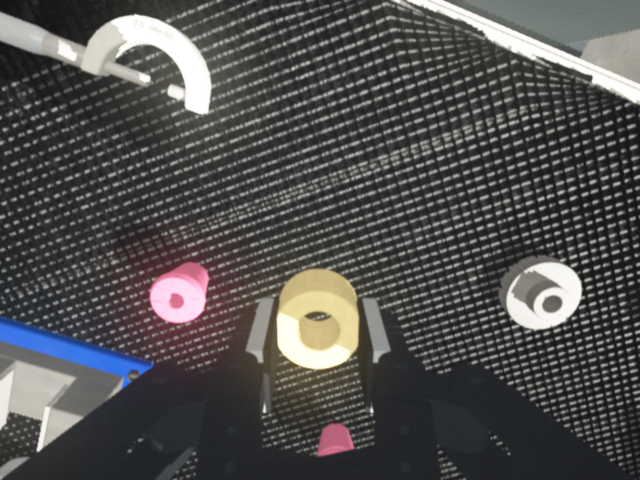

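The bush is held upright at (318,320). Carrying it to the plain-end pocket.

Call:
servo_tool(
  steps=[
    {"tx": 0.3,"ty": 4,"tz": 0,"yaw": 0,"claw": 2.5},
    {"tx": 0.3,"ty": 4,"tz": 0,"yaw": 0,"claw": 2.5},
    {"tx": 0.3,"ty": 4,"tz": 0,"yaw": 0,"claw": 2.5},
    {"tx": 0.3,"ty": 4,"tz": 0,"yaw": 0,"claw": 2.5},
    {"tx": 0.3,"ty": 4,"tz": 0,"yaw": 0,"claw": 2.5},
    {"tx": 0.3,"ty": 4,"tz": 0,"yaw": 0,"claw": 2.5},
    {"tx": 0.2,"ty": 4,"tz": 0,"yaw": 0,"claw": 2.5},
    {"tx": 0.2,"ty": 3.1,"tz": 0,"yaw": 0,"claw": 2.5},
    {"tx": 0,"ty": 0,"tz": 0,"yaw": 0,"claw": 2.5},
    {"tx": 0,"ty": 0,"tz": -4,"yaw": 0,"claw": 2.5},
    {"tx": 0,"ty": 0,"tz": -3,"yaw": 0,"claw": 2.5},
    {"tx": 0,"ty": 0,"tz": -1.5,"yaw": 0,"claw": 2.5},
    {"tx": 0,"ty": 0,"tz": -0.6,"yaw": 0,"claw": 2.5},
    {"tx": 0,"ty": 0,"tz": -0.3,"yaw": 0,"claw": 2.5},
    {"tx": 0,"ty": 0,"tz": 0,"yaw": 0,"claw": 2.5},
    {"tx": 0,"ty": 0,"tz": 0,"yaw": 0,"claw": 2.5},
  ],
)

```text
time_s: 10.9
position: [0.4714, 0.0225, 0.0353]
tool_rot: [[-0.939, -0.343, 0.001], [-0.343, 0.939, -0.0], [-0.001, -0.001, -1.0]]
ft_force: [-0.9, -0.8, -0.3]
grip_width: 0.0294
gripper_force: 50.0
```

Call:
servo_tool(
  steps=[
    {"tx": 0,"ty": 0,"tz": -0.15,"yaw": 0,"claw": 2.5},
    {"tx": 0,"ty": 0,"tz": 0,"yaw": 0,"claw": 3.1},
    {"tx": 0,"ty": 0,"tz": 0,"yaw": 0,"claw": 3.6},
    {"tx": 0,"ty": 0,"tz": 0,"yaw": 0,"claw": 4.4},
    {"tx": 0,"ty": 0,"tz": 0,"yaw": 0,"claw": 4.4},
    {"tx": 0,"ty": 0,"tz": 3,"yaw": 0,"claw": 4.4},
    {"tx": 0,"ty": 0,"tz": 4,"yaw": 0,"claw": 4.4},
    {"tx": 0,"ty": 0,"tz": 4,"yaw": 0,"claw": 4.4},
    {"tx": 0.5,"ty": 3.9,"tz": 0,"yaw": 5,"claw": 8},
    {"tx": 0.5,"ty": 3.9,"tz": 0,"yaw": 5,"claw": 8},
    {"tx": 0.5,"ty": 3.9,"tz": 0,"yaw": 5,"claw": 8},
    {"tx": 0.5,"ty": 3.9,"tz": 0,"yaw": 5,"claw": 8},
    {"tx": 0.5,"ty": 3.9,"tz": 0,"yaw": 5,"claw": 8},
    {"tx": 0.5,"ty": 3.9,"tz": 0,"yaw": 5,"claw": 8},
    {"tx": 0.7,"ty": 3.6,"tz": 0,"yaw": 3.7,"claw": 8},
    {"tx": 0,"ty": 0,"tz": 0,"yaw": 0,"claw": 8},
    {"tx": 0,"ty": 0,"tz": 0,"yaw": 0,"claw": 8},
  ],
)

```text
time_s: 12.6
position: [0.5077, 0.293, 0.1428]
tool_rot: [[-0.591, -0.807, -0.001], [-0.807, 0.591, -0.0], [0.001, 0.0, -1.0]]
ft_force: [0.2, 0.5, 0.1]
grip_width: 0.08
gripper_force: 0.0
```

```bash
python3 - 2>/dev/null <<'E'
from h import *
rep();snap('top','t2');snap('wrist','w6')
print(tops('t2',(.471,.0225),.026,.017,.035),tops('t2',(.529,.0436),.026,.028,.06))
pr=lambda v:np.percentile(v,[1,50,99]).round(1)
for f in('w6','s0','t2'):
    X,Y,Z=prof(f,'g',(.508,.292),-126.3)
    for nm,m in(('ears',(Z>20)&(abs(X)<14)),('plainpost',(Z>42)&(X<-55)),('orpost',(Z>42)&(X>55)),('divider',(Z>9)&(Z<15)&(abs(X)<6)&(abs(Y)<20)),('endwalls+',(Z>9)&(X>50)&(X<66)&(abs(Y)<25)&(Z<16)),('endw-',(Z>9)&(Z<16)&(X<-50)&(X>-66)&(abs(Y)<25))):
        if m.sum()>5: print(nm,m.sum(),'X',pr(X[m]),'Y',pr(Y[m]),'Z',pr(Z[m]))
    for s in(1,-1):
        m=(Z>8)&(Z<16)&(Y*s>24)&(abs(X)<55)&(abs(X)>12)
        if m.sum()>20:
            q=np.polyfit(X[m],Y[m],1);print('side',s,m.sum(),'slope deg',np.degrees(q[0]).round(2),'off',q[1].round(2))
E
```

```text
t 12.6 p [0.5077 0.293  0.1428] closedir 143.8 w 0.08 gf 0.0 ft [0.2 0.5 0.1] tips 0.019
(np.int64(120), array([471.2,  21.9]), 16.0, 'zmed', np.float64(0.0237)) (np.int64(146), array([530.2,  42.4]), 16.2, 'zmed', np.float64(0.0376))
ears 283 X [-11.2  -2.2   6.1] Y [-32.9 -30.5  28.7] Z [20.2 26.3 27.9]
plainpost 1219 X [-84.8 -78.9 -72.1] Y [-30.8 -17.2  26.3] Z [42.3 48.8 54.5]
orpost 47 X [76.4 79.1 79.1] Y [-11.6  -1.1   7.8] Z [50.1 53.2 54.7]
divider 327 X [-4.5 -2.6 -1.5] Y [-19.7  -0.4  19.7] Z [ 9.1 12.1 13.9]
endwalls+ 51 X [58.2 58.3 59. ] Y [-24.1   9.8  24.5] Z [10.3 12.  13.7]
endw- 540 X [-65.9 -62.6 -61. ] Y [-24.5   1.7  24.5] Z [ 9.2 12.4 15.8]
side 1 545 slope deg 0.08 off 27.4
side -1 539 slope deg 0.09 off -31.55
ears 23 X [-10.2  -2.5   7.6] Y [-30.8  28.7  31.9] Z [20.3 24.8 28.8]
plainpost 84 X [-85.  -77.8 -68.9] Y [-28.   16.1  28.8] Z [42.3 47.6 54.5]
orpost 30 X [70.7 80.2 82.4] Y [-8.4  1.3 10.1] Z [43.8 48.5 54.3]
divider 26 X [-4.8 -1.   0.9] Y [-18.    3.2  19.4] Z [ 9.3 11.  14.4]
endwalls+ 27 X [57.1 61.5 64.8] Y [-24.5   1.9  22.3] Z [ 9.2 11.1 14.7]
endw- 47 X [-65.8 -62.1 -57.4] Y [-24.8  -1.6  22.5] Z [ 9.3 11.6 15.7]
side 1 40 slope deg 0.09 off 30.3
side -1 40 slope deg -0.02 off -28.94
ears 12 X [-7.8 -3.   2.4] Y [-29.9  28.5  30.3] Z [21.3 24.8 29. ]
orpost 56 X [67.1 73.6 80.4] Y [-9.4 -0.1  9.3] Z [43.6 48.7 54.6]
divider 18 X [-3.9 -2.5 -1. ] Y [-18.6   4.2  19.2] Z [ 9.6 11.3 14. ]
endwalls+ 18 X [56.4 58.1 59.2] Y [-24.    3.7  23.3] Z [ 9.1 13.  14.8]
side 1 27 slope deg 0.02 off 29.55
```

View pics/w6.png

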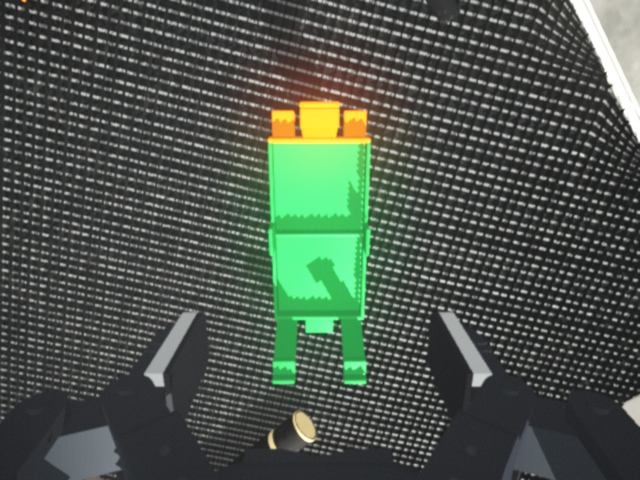

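Blue kit confirmed: bush at (471,22) mm and collet at (530,42) mm, both standing. In the wrist view the green tote runs from its orange end at (320,120) to its plain posts at (320,372), with ears at (272,240) and (368,240). It is square to the jaws, which need a 2 mm shift along its length. Gripping now.

Call:
servo_tool(
  newtons=60,
  steps=[
    {"tx": 0.16,"ty": 0.08,"tz": -4,"yaw": 0,"claw": 8},
    {"tx": 0,"ty": 0,"tz": -4,"yaw": 0,"claw": 8},
    {"tx": 0,"ty": 0,"tz": -3,"yaw": 0,"claw": 8},
    {"tx": 0,"ty": 0,"tz": -1.2,"yaw": 0,"claw": 8},
    {"tx": 0,"ty": 0,"tz": 0,"yaw": 0,"claw": 8},
    {"tx": 0,"ty": 0,"tz": 0,"yaw": 0,"claw": 7},
    {"tx": 0,"ty": 0,"tz": 0,"yaw": 0,"claw": 6.5},
    {"tx": 0,"ty": 0,"tz": 0,"yaw": 0,"claw": 5.5},
    {"tx": 0,"ty": 0,"tz": 0,"yaw": 0,"claw": 5.5},
    {"tx": 0,"ty": 0,"tz": 0,"yaw": 0,"claw": 5.5},
    {"tx": 0,"ty": 0,"tz": 0,"yaw": 0,"claw": 5.5},
    {"tx": 0,"ty": 0,"tz": 0,"yaw": 0,"claw": 5.5},
  ],
)

```text
time_s: 13.9
position: [0.5104, 0.2938, 0.0232]
tool_rot: [[-0.591, -0.807, 0.003], [-0.807, 0.591, 0.001], [-0.003, -0.002, -1.0]]
ft_force: [-2.2, -0.6, 7.5]
grip_width: 0.0606
gripper_force: 65.5
```

Call:
servo_tool(
  steps=[
    {"tx": 0,"ty": 0,"tz": 1,"yaw": 0,"claw": 5.5},
    {"tx": 0,"ty": 0,"tz": 4,"yaw": 0,"claw": 5.5},
    {"tx": 0,"ty": 0,"tz": 5,"yaw": 0,"claw": 5.5},
    {"tx": 0,"ty": 0,"tz": 5,"yaw": 0,"claw": 5.5},
    {"tx": 0,"ty": 0,"tz": 0,"yaw": 0,"claw": 5.5},
    {"tx": 0,"ty": 0,"tz": 0,"yaw": 0,"claw": 5.5},
  ],
)

```text
time_s: 14.5
position: [0.5096, 0.2935, 0.1726]
tool_rot: [[-0.591, -0.807, 0.002], [-0.807, 0.591, 0.001], [-0.002, -0.002, -1.0]]
ft_force: [-0.2, -0.4, -3.2]
grip_width: 0.0607
gripper_force: 67.2
```

```bash
cat >> h.py <<'E'
def held(f):
    # tote pose in the tool's own axes, for a tote held/seen with tool closing along its y
    o=env.observe();R=np.array(o['tool_rot']);p=np.array(o['position'])
    im,P=cloud(f);hsv=cv2.cvtColor(im,cv2.COLOR_RGB2HSV);g=(hsv[...,1]>110)&(((hsv[...,0]>45)&(hsv[...,0]<85))|(hsv[...,0]<18))
    return (P[g]-p)@R*1000, g
E
python3 - 2>/dev/null <<'E'
from h import *
rep();snap('wrist','w7')
q,g=held('w7'); print(np.percentile(q,[1,50,99],axis=0).round(1))
X,Y,Z=q.T
# histogram of height
h,e=np.histogram(Z,bins=np.arange(-60,50,4));print(dict(zip(e[:-1].tolist(),h.tolist())))
E
```

```text
t 14.5 p [0.5096 0.2935 0.1726] closedir 143.8 w 0.0607 gf 67.2 ft [-0.2 -0.4 -3.2] tips 0.019
[[nan nan nan]
 [nan nan nan]
 [nan nan nan]]
{-60: 177, -56: 49, -52: 0, -48: 0, -44: 0, -40: 0, -36: 594, -32: 1013, -28: 3482, -24: 0, -20: 0, -16: 0, -12: 142, -8: 765, -4: 476, 0: 407, 4: 568, 8: 6725, 12: 3112, 16: 41038, 20: 17, 24: 0, 28: 0, 32: 0, 36: 0, 40: 0, 44: 0}
```

View pics/w7.png

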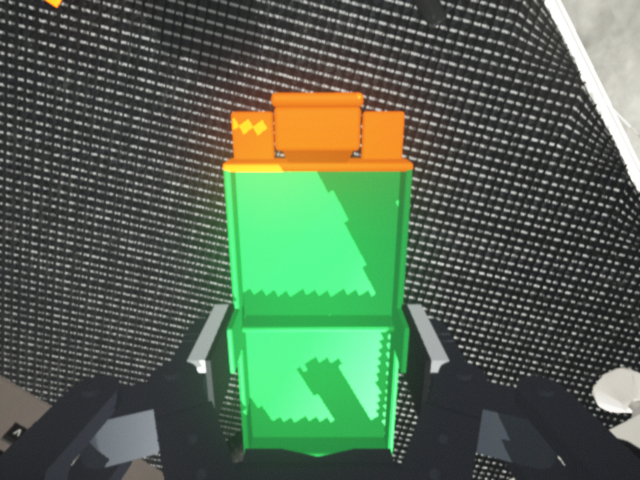

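The tote is held by its ears at (218,340) and (420,340), with the orange end at (318,130). I'll measure its tilt and lengthwise offset in the hand.

```bash
python3 - 2>/dev/null <<'E'
from h import *
q,g=held('w7'); q=q[~np.isnan(q).any(1)]; X,Y,Z=q.T
m=(Z>15)&(Z<20)&(abs(Y)<22)
A=np.c_[X[m],Y[m],np.ones(m.sum())];c=np.linalg.lstsq(A,Z[m],rcond=None)[0];print('floor tilt deg x,y',np.degrees(c[:2]).round(2),'z0',c[2].round(2),X[m].min(),X[m].max())
pr=lambda v:np.percentile(v,[2,50,98]).round(1)
for nm,k in(('divider',(Z<12)&(Z>3)&(abs(X)<8)&(abs(Y)<20)),('endwall',(Z<12)&(Z>5)&(X>50)&(X<66)&(abs(Y)<25)),('seat',(Z<-20)&(X>60)&(X<90)),('all',X<200)):
    print(nm,k.sum(),'X',pr(X[k]),'Y',pr(Y[k]),'Z',pr(Z[k]))
for s in(1,-1):
    k=(Z<11)&(Z>3)&(Y*s>24)&(X>12)&(X<55);p=np.polyfit(X[k],Y[k],1);print(s,k.sum(),np.degrees(p[0]).round(2),p[1].round(2))
# lips: outermost X of the orange post above seat
k=(X>60)&(X<90)&(abs(Y)<9)&(Z<0)
h,e=np.histogram(Z[k],bins=np.arange(-40,2,2));print(dict(zip(e.tolist(),h.tolist())))
for lo,hi in((-34,-30.5),(-30,-24)):
    kk=k&(Z>lo)&(Z<hi);print(lo,hi,pr(X[kk]))
E
```

```text
floor tilt deg x,y [0.08 0.04] z0 17.83 -61.09580278011235 75.96540727519198
divider 1026 X [-2.2 -0.2  0.8] Y [-19.2  -0.2  19.1] Z [ 8.   9.5 11.9]
endwall 1201 X [57.8 59.8 61.6] Y [-22.4   6.   24.2] Z [ 5.8  9.1 11.2]
seat 5089 X [68.8 75.3 81.2] Y [-8.8  0.7 10.1] Z [-32.8 -27.4 -25.7]
all 59666 X [-59.4  18.6  79.2] Y [-29.2   0.9  30.4] Z [-31.4  17.6  19.6]
1 889 -0.07 30.21
-1 903 -0.13 -28.69
{-40: 0, -38: 0, -36: 1, -34: 569, -32: 669, -30: 270, -28: 2970, -26: 187, -24: 0, -22: 0, -20: 0, -18: 0, -16: 0, -14: 0, -12: 48, -10: 86, -8: 76, -6: 68, -4: 81, -2: 61}
-34 -30.5 [78.5 80.  81.4]
-30 -24 [68.6 73.6 78.2]
```

It is level to 0.1°, with about 0.5 mm offset. I'll carry it over the blue tote, turn it and hover above the lips.

Call:
servo_tool(
  steps=[
    {"tx": -0.15,"ty": -3.3,"tz": 0,"yaw": -4.25,"claw": 5.5},
    {"tx": -0.15,"ty": -3.3,"tz": 0,"yaw": -4.25,"claw": 5.5},
    {"tx": -0.15,"ty": -3.3,"tz": 0,"yaw": -4.25,"claw": 5.5},
    {"tx": -0.15,"ty": -3.3,"tz": 0,"yaw": -4.25,"claw": 5.5},
    {"tx": -0.15,"ty": -3.3,"tz": 0,"yaw": -4.25,"claw": 5.5},
    {"tx": -0.15,"ty": -3.3,"tz": 0,"yaw": -4.25,"claw": 5.5},
    {"tx": -0.15,"ty": -3.3,"tz": 0,"yaw": -4.25,"claw": 5.5},
    {"tx": 0,"ty": -2.95,"tz": 0,"yaw": -4.25,"claw": 5.5},
    {"tx": 0,"ty": 0,"tz": 0,"yaw": 0,"claw": 5.5},
    {"tx": 0,"ty": 0,"tz": -4,"yaw": 0,"claw": 5.5},
    {"tx": 0,"ty": 0,"tz": -3.5,"yaw": 0,"claw": 5.5},
    {"tx": 0,"ty": 0,"tz": -1.5,"yaw": 0,"claw": 5.5},
    {"tx": 0,"ty": 0,"tz": 0,"yaw": 0,"claw": 5.5},
    {"tx": 0,"ty": 0,"tz": 0,"yaw": 0,"claw": 5.5},
  ],
)

```text
time_s: 15.95
position: [0.4991, 0.0333, 0.0809]
tool_rot: [[-0.941, -0.339, -0.001], [-0.339, 0.941, 0.0], [0.001, 0.001, -1.0]]
ft_force: [0.7, -0.4, -2.6]
grip_width: 0.0605
gripper_force: 66.9
```

```bash
python3 - 2>/dev/null <<'E'
from h import *
rep();snap('side','s1');snap('top','t3')
a=cv2.resize(cv2.imread('pics/s1.png')[140:300,200:400],(750,600),interpolation=2);cv2.imwrite('pics/c1.png',a)
E
```

```text
t 15.95 p [0.4991 0.0333 0.0809] closedir 109.8 w 0.0605 gf 66.9 ft [ 0.7 -0.4 -2.6] tips 0.019
```

View pics/c1.png

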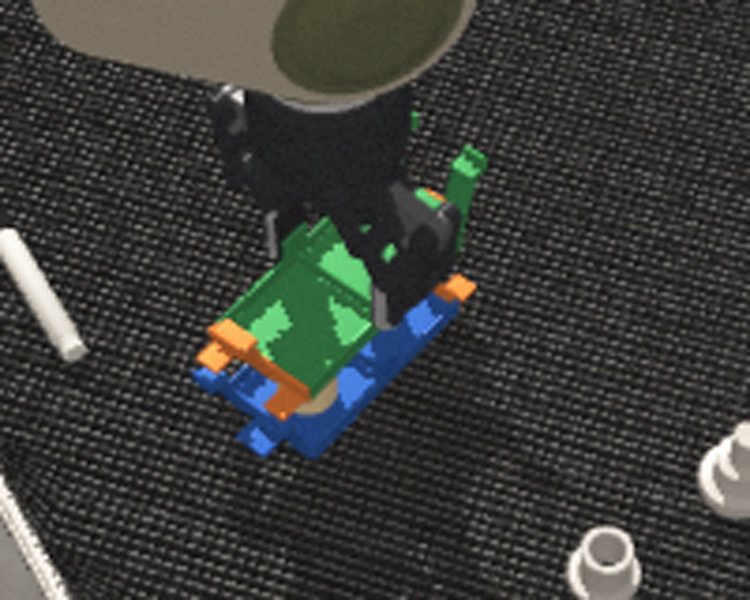

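The green tote hovers over the blue with its orange end (crop 250,365) above the blue plain-end posts (crop 205,375 and 260,440), aligned. I'll lower it gently while watching the force.

Call:
servo_tool(
  steps=[
    {"tx": 0,"ty": 0,"tz": -0.3,"yaw": 0,"claw": 5.5},
    {"tx": 0,"ty": 0,"tz": -0.2,"yaw": 0,"claw": 5.5},
    {"tx": 0,"ty": 0,"tz": -0.1,"yaw": 0,"claw": 5.5},
    {"tx": 0,"ty": 0,"tz": -0.1,"yaw": 0,"claw": 5.5},
    {"tx": 0,"ty": 0,"tz": 0,"yaw": 0,"claw": 5.5},
    {"tx": 0,"ty": 0,"tz": 0,"yaw": 0,"claw": 5.5},
  ],
)

```text
time_s: 16.65
position: [0.4992, 0.033, 0.0742]
tool_rot: [[-0.941, -0.338, 0.0], [-0.338, 0.941, -0.0], [-0.0, -0.0, -1.0]]
ft_force: [-0.6, 0.2, -2.2]
grip_width: 0.0604
gripper_force: 67.0
```

Call:
servo_tool(
  steps=[
    {"tx": 0,"ty": 0,"tz": -0.1,"yaw": 0,"claw": 5.5},
    {"tx": 0,"ty": 0,"tz": -0.1,"yaw": 0,"claw": 5.5},
    {"tx": 0,"ty": 0,"tz": 0,"yaw": 0,"claw": 5.5},
    {"tx": 0,"ty": 0,"tz": 0,"yaw": 0,"claw": 5.5},
  ],
)

```text
time_s: 17.05
position: [0.4992, 0.033, 0.0721]
tool_rot: [[-0.941, -0.338, -0.0], [-0.338, 0.941, 0.0], [0.0, 0.0, -1.0]]
ft_force: [-0.2, 0.5, -1.7]
grip_width: 0.0607
gripper_force: 67.0
```

Call:
servo_tool(
  steps=[
    {"tx": 0,"ty": 0,"tz": -0.1,"yaw": 0,"claw": 5.5},
    {"tx": 0,"ty": 0,"tz": -0.05,"yaw": 0,"claw": 5.5},
    {"tx": 0,"ty": 0,"tz": 0,"yaw": 0,"claw": 5.5},
    {"tx": 0,"ty": 0,"tz": 0,"yaw": 0,"claw": 5.5},
  ],
)

```text
time_s: 17.45
position: [0.4993, 0.033, 0.0712]
tool_rot: [[-0.941, -0.338, 0.001], [-0.338, 0.941, -0.0], [-0.001, -0.0, -1.0]]
ft_force: [-2.4, 0.4, 6.0]
grip_width: 0.0604
gripper_force: 67.9
```

Contact came at exactly the seated height: 71.2 mm = 23.2 + 48. Releasing, then moving over the flange bush and checking.

Call:
servo_tool(
  newtons=50,
  steps=[
    {"tx": 0,"ty": 0,"tz": 0,"yaw": 0,"claw": 6.2},
    {"tx": 0,"ty": 0,"tz": 0,"yaw": 0,"claw": 6.6},
    {"tx": 0,"ty": 0,"tz": 0,"yaw": 0,"claw": 7.2},
    {"tx": 0,"ty": 0,"tz": 0,"yaw": 0,"claw": 7.2},
    {"tx": 0,"ty": 0,"tz": 0,"yaw": 0,"claw": 7.2},
    {"tx": 0,"ty": 0,"tz": 2,"yaw": 0,"claw": 7.2},
    {"tx": 0,"ty": 0,"tz": 4,"yaw": 0,"claw": 7.2},
    {"tx": 0,"ty": 0,"tz": 4,"yaw": 0,"claw": 7.2},
    {"tx": 0.9,"ty": -3.6,"tz": 0,"yaw": 0,"claw": 5.5},
    {"tx": 0.9,"ty": -3.6,"tz": 0,"yaw": 0,"claw": 5.5},
    {"tx": 0.9,"ty": -3.6,"tz": 0,"yaw": 0,"claw": 5.5},
    {"tx": 0.9,"ty": -3.6,"tz": 0,"yaw": 0,"claw": 5.5},
    {"tx": 0.8,"ty": -3.8,"tz": 0,"yaw": 0,"claw": 5.5},
    {"tx": 0,"ty": 0,"tz": 0,"yaw": 0,"claw": 5.5},
    {"tx": 0,"ty": 0,"tz": 0,"yaw": 0,"claw": 5.5},
  ],
)

```text
time_s: 18.95
position: [0.543, -0.1494, 0.1703]
tool_rot: [[-0.942, -0.337, -0.001], [-0.337, 0.942, 0.001], [0.0, 0.001, -1.0]]
ft_force: [-0.3, 0.5, -0.4]
grip_width: 0.0549
gripper_force: 0.0
```

```bash
python3 - 2>/dev/null <<'E'
from h import *
rep();snap('side','s2');snap('top','t4');snap('wrist','w8')
print(tops('w8',(.543,-.15),.03,.024,.06),tops('w8',(.632,-.141),.03,.045,.07))
pr=lambda v:np.percentile(v,[2,50,98]).round(1)
for f in('s2','t4'):
    X,Y,Z=prof(f,'g',(.4998,.033),-160.2,.048)
    m=(Z<6)&(abs(X)<56)&(abs(Y)<24);A=np.c_[X[m],Y[m],np.ones(m.sum())];c=np.linalg.lstsq(A,Z[m],rcond=None)[0];print(f,m.sum(),'tilt',np.degrees(c[:2]).round(2),'floorz',c[2].round(1))
    for nm,m in(('plainpost',(Z>42)&(X<-55)),('orpost',(Z>42)&(X>55)),('endwalls+',(Z>9)&(X>50)&(X<66)&(abs(Y)<25)&(Z<16)),('endw-',(Z>9)&(Z<16)&(X<-50)&(X>-66)&(abs(Y)<25))):
        if m.sum()>5: print(nm,m.sum(),'X',pr(X[m]),'Y',pr(Y[m]),'Z',pr(Z[m]))
    for s in(1,-1):
        m=(Z>8)&(Z<16)&(Y*s>24)&(abs(X)<55)&(abs(X)>12)
        if m.sum()>20:
            q=np.polyfit(X[m],Y[m],1);print('side',s,m.sum(),np.degrees(q[0]).round(2),'off',q[1].round(2))
a=cv2.resize(cv2.imread('pics/s2.png')[140:300,200:400],(750,600),interpolation=2);cv2.imwrite('pics/c2.png',a)
E
```

```text
t 18.95 p [ 0.543  -0.1494  0.1703] closedir 109.7 w 0.0549 gf 0.0 ft [-0.3  0.5 -0.4] tips 0.019
(np.int64(758), array([ 542.6, -148.1]), 13.2, 'zmed', np.float64(0.0304)) (np.int64(457), array([ 630.4, -139.8]), 8.3, 'zmed', np.float64(0.0509))
s2 1069 tilt [-0.08 -0.13] floorz 2.9
orpost 45 X [71.1 81.9 83.4] Y [-7.9  3.6 11.7] Z [43.6 47.9 54.4]
endwalls+ 16 X [60.5 62.  65.7] Y [ 1.5 14.6 24.4] Z [ 9.2 10.5 14. ]
endw- 52 X [-63.6 -58.9 -56.7] Y [-22.9   4.9  24.1] Z [ 9.1 11.4 15.7]
side 1 75 0.52 off 31.54
side -1 70 -0.11 off -27.76
t4 967 tilt [-0.11  0.15] floorz 2.5
plainpost 79 X [-82.2 -75.9 -69.5] Y [-27.7 -15.8  27.7] Z [43.6 48.1 54.3]
orpost 58 X [70.  76.  82.4] Y [-8.9  0.2  9.5] Z [43.8 48.5 54.5]
endwalls+ 27 X [59.3 60.6 62.6] Y [-23.   -1.4  23.1] Z [ 9.5 12.2 14.9]
endw- 27 X [-62.1 -59.7 -58.3] Y [-24.1  -2.7  23.9] Z [ 9.2 11.5 14.9]
side 1 26 -0.26 off 29.69
side -1 36 0.11 off -29.09
```

View pics/c2.png

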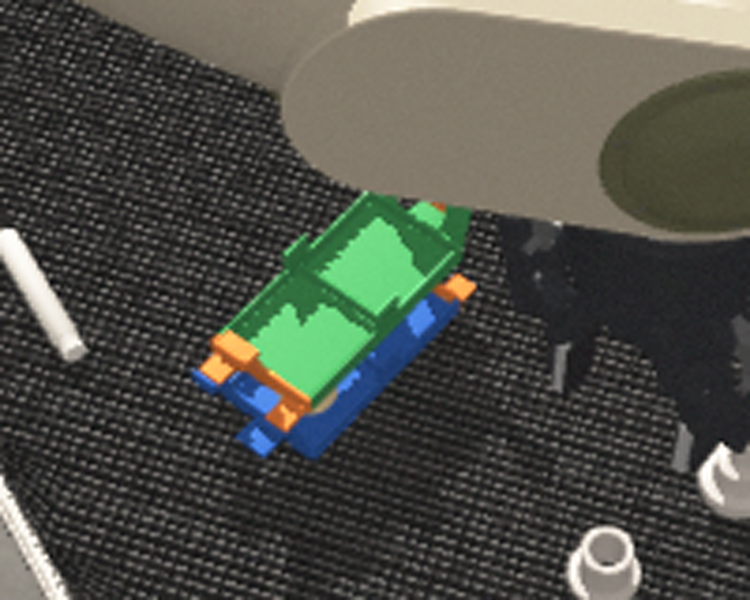

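The green tote is level (0.1° tilt) on the posts, centred over the blue and 48 mm up; the crop shows it sitting between the orange and blue lips. Next the flange bush.

Call:
servo_tool(
  steps=[
    {"tx": 0,"ty": 0,"tz": -4,"yaw": 0,"claw": 5},
    {"tx": 0,"ty": 0,"tz": -4,"yaw": 0,"claw": 5},
    {"tx": 0,"ty": 0,"tz": -4,"yaw": 0,"claw": 5},
    {"tx": 0,"ty": 0,"tz": -2,"yaw": 0,"claw": 5},
    {"tx": 0,"ty": 0,"tz": 0,"yaw": 0,"claw": 5},
    {"tx": 0,"ty": 0,"tz": 0,"yaw": 0,"claw": 1.8},
    {"tx": 0,"ty": 0,"tz": 0,"yaw": 0,"claw": 1.8},
    {"tx": 0,"ty": 0,"tz": 0,"yaw": 0,"claw": 1.8},
    {"tx": 0,"ty": 0,"tz": 0,"yaw": 0,"claw": 1.8},
    {"tx": 0,"ty": 0,"tz": 0,"yaw": 0,"claw": 1.8},
    {"tx": 0,"ty": 0,"tz": 0,"yaw": 0,"claw": 1.8},
    {"tx": 0,"ty": 0,"tz": 0,"yaw": 0,"claw": 1.8},
  ],
)

```text
time_s: 20.3
position: [0.544, -0.149, 0.0325]
tool_rot: [[-0.941, -0.338, 0.003], [-0.338, 0.941, -0.001], [-0.003, -0.002, -1.0]]
ft_force: [-0.3, 2.1, 7.3]
grip_width: 0.0233
gripper_force: 49.7
```

Call:
servo_tool(
  steps=[
    {"tx": 0,"ty": 0,"tz": 2,"yaw": 0,"claw": 1.8},
    {"tx": 0,"ty": 0,"tz": 4,"yaw": 0,"claw": 1.8},
    {"tx": 0,"ty": 0,"tz": 5,"yaw": 0,"claw": 1.8},
    {"tx": 0,"ty": 0,"tz": 5,"yaw": 0,"claw": 1.8},
    {"tx": 0,"ty": 0,"tz": 0,"yaw": 0,"claw": 1.8},
    {"tx": 0,"ty": 0,"tz": 0,"yaw": 0,"claw": 1.8},
  ],
)

```text
time_s: 20.9
position: [0.5432, -0.1489, 0.1918]
tool_rot: [[-0.941, -0.338, 0.002], [-0.338, 0.941, -0.001], [-0.002, -0.002, -1.0]]
ft_force: [-0.3, -0.0, -1.4]
grip_width: 0.0233
gripper_force: 49.6
```

```bash
python3 - 2>/dev/null <<'E'
from h import *
snap('wrist','w9');rep()
E
```

```text
t 20.95 p [ 0.5427 -0.1488  0.1903] closedir 109.8 w 0.023 gf 49.6 ft [-0.   0.5 -1.4] tips 0.019
```

View pics/w9.png

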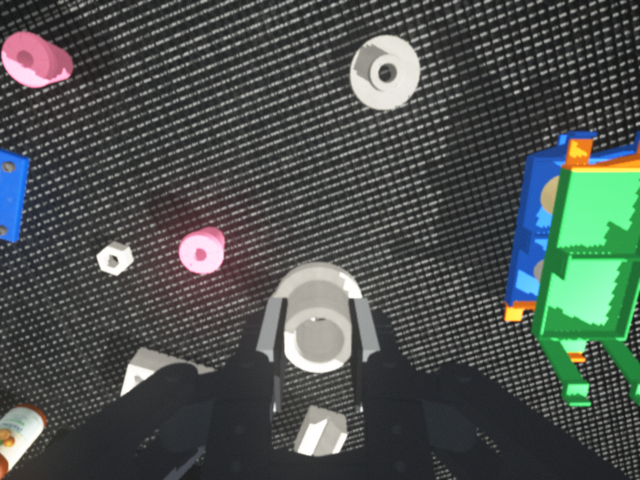

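The flange bush is held upright at (318,315). Carrying it to the green tote's orange pocket.

Call:
servo_tool(
  steps=[
    {"tx": -1.5,"ty": 3.5,"tz": 0,"yaw": 0,"claw": 1.8},
    {"tx": -1.5,"ty": 3.5,"tz": 0,"yaw": 0,"claw": 1.8},
    {"tx": -1.5,"ty": 3.5,"tz": 0,"yaw": 0,"claw": 1.8},
    {"tx": -1.5,"ty": 3.5,"tz": 0,"yaw": 0,"claw": 1.8},
    {"tx": -1.2,"ty": 3.1,"tz": 0,"yaw": 0,"claw": 1.8},
    {"tx": 0,"ty": 0,"tz": 0,"yaw": 0,"claw": 1.8},
    {"tx": 0,"ty": 0,"tz": -4,"yaw": 0,"claw": 1.8},
    {"tx": 0,"ty": 0,"tz": -3.5,"yaw": 0,"claw": 1.8},
    {"tx": 0,"ty": 0,"tz": -1.5,"yaw": 0,"claw": 1.8},
    {"tx": 0,"ty": 0,"tz": -1,"yaw": 0,"claw": 1.8},
    {"tx": 0,"ty": 0,"tz": -0.4,"yaw": 0,"claw": 1.8},
    {"tx": 0,"ty": 0,"tz": 0,"yaw": 0,"claw": 1.8},
    {"tx": 0,"ty": 0,"tz": 0,"yaw": 0,"claw": 1.8},
  ],
)

```text
time_s: 22.25
position: [0.4716, 0.0218, 0.0872]
tool_rot: [[-0.941, -0.338, 0.001], [-0.338, 0.941, -0.0], [-0.001, -0.001, -1.0]]
ft_force: [0.2, -0.0, -1.6]
grip_width: 0.0233
gripper_force: 49.7
```

Call:
servo_tool(
  steps=[
    {"tx": 0,"ty": 0,"tz": -0.2,"yaw": 0,"claw": 1.8},
    {"tx": 0,"ty": 0,"tz": -0.1,"yaw": 0,"claw": 1.8},
    {"tx": 0,"ty": 0,"tz": -0.05,"yaw": 0,"claw": 1.8},
    {"tx": 0,"ty": 0,"tz": 0,"yaw": 0,"claw": 1.8},
    {"tx": 0,"ty": 0,"tz": 0,"yaw": 0,"claw": 1.8},
  ],
)

```text
time_s: 22.75
position: [0.4713, 0.022, 0.0835]
tool_rot: [[-0.941, -0.338, 0.0], [-0.338, 0.941, -0.0], [-0.0, -0.0, -1.0]]
ft_force: [-0.9, -0.5, 4.4]
grip_width: 0.0233
gripper_force: 50.3
```

Seated (contact at 83.5 mm, as predicted). Release and go to the shaft.

Call:
servo_tool(
  steps=[
    {"tx": 0,"ty": 0,"tz": 0,"yaw": 0,"claw": 2.5},
    {"tx": 0,"ty": 0,"tz": 0,"yaw": 0,"claw": 3},
    {"tx": 0,"ty": 0,"tz": 0,"yaw": 0,"claw": 4},
    {"tx": 0,"ty": 0,"tz": 0,"yaw": 0,"claw": 4},
    {"tx": 0,"ty": 0,"tz": 2,"yaw": 0,"claw": 4},
    {"tx": 0,"ty": 0,"tz": 4,"yaw": 0,"claw": 4},
    {"tx": 0,"ty": 0,"tz": 4,"yaw": 0,"claw": 4},
    {"tx": 3,"ty": -3,"tz": 0,"yaw": 0,"claw": 5},
    {"tx": 3,"ty": -3,"tz": 0,"yaw": 0,"claw": 5},
    {"tx": 3,"ty": -3,"tz": 0,"yaw": 0,"claw": 5},
    {"tx": 3,"ty": -3,"tz": 0,"yaw": 0,"claw": 5},
    {"tx": 4,"ty": -4.3,"tz": 0,"yaw": 0,"claw": 5},
    {"tx": 0,"ty": 0,"tz": -3,"yaw": 0,"claw": 5},
    {"tx": 0,"ty": 0,"tz": 0,"yaw": 0,"claw": 5},
    {"tx": 0,"ty": 0,"tz": 0,"yaw": 0,"claw": 5},
  ],
)

```text
time_s: 24.25
position: [0.6247, -0.134, 0.153]
tool_rot: [[-0.941, -0.338, -0.002], [-0.338, 0.941, 0.001], [0.002, 0.002, -1.0]]
ft_force: [-0.3, -0.2, 0.3]
grip_width: 0.05
gripper_force: 0.0
```

```bash
python3 - 2>/dev/null <<'E'
from h import *
rep();snap('top','t5');snap('wrist','w10')
print(tops('w10',(.632,-.141),.03,.045,.07),tops('t5',(.471,.022),.024,.073,.09))
E
```

```text
t 24.25 p [ 0.6247 -0.134   0.153 ] closedir 109.8 w 0.05 gf 0.0 ft [-0.3 -0.2  0.3] tips 0.019
(np.int64(618), array([ 631.1, -139.9]), 8.5, 'zmed', np.float64(0.0511)) (np.int64(50), array([471.4,  21.7]), 12.7, 'zmed', np.float64(0.081))
```

Call:
servo_tool(
  newtons=70,
  steps=[
    {"tx": 0.66,"ty": -0.72,"tz": 0,"yaw": 0,"claw": 5},
    {"tx": 0,"ty": 0,"tz": -4,"yaw": 0,"claw": 5},
    {"tx": 0,"ty": 0,"tz": -4,"yaw": 0,"claw": 5},
    {"tx": 0,"ty": 0,"tz": -2.9,"yaw": 0,"claw": 5},
    {"tx": 0,"ty": 0,"tz": -1,"yaw": 0,"claw": 5},
    {"tx": 0,"ty": 0,"tz": 0,"yaw": 0,"claw": 5},
    {"tx": 0,"ty": 0,"tz": 0,"yaw": 0,"claw": 1.8},
    {"tx": 0,"ty": 0,"tz": 0,"yaw": 0,"claw": 1.8},
    {"tx": 0,"ty": 0,"tz": 0,"yaw": 0,"claw": 1.8},
    {"tx": 0,"ty": 0,"tz": 0,"yaw": 0,"claw": 1.8},
    {"tx": 0,"ty": 0,"tz": 0,"yaw": 0,"claw": 1.8},
    {"tx": 0,"ty": 0,"tz": 0,"yaw": 0,"claw": 1.8},
    {"tx": 0,"ty": 0,"tz": 0,"yaw": 0,"claw": 1.8},
  ],
)

```text
time_s: 25.65
position: [0.6329, -0.1421, 0.0367]
tool_rot: [[-0.941, -0.338, 0.004], [-0.338, 0.941, -0.002], [-0.003, -0.003, -1.0]]
ft_force: [-0.3, 0.5, 6.1]
grip_width: 0.0241
gripper_force: 68.4
```

Call:
servo_tool(
  steps=[
    {"tx": 0,"ty": 0,"tz": 2,"yaw": 0,"claw": 1.8},
    {"tx": 0,"ty": 0,"tz": 4,"yaw": 0,"claw": 1.8},
    {"tx": 0,"ty": 0,"tz": 5,"yaw": 0,"claw": 1.8},
    {"tx": 0,"ty": 0,"tz": 5,"yaw": 0,"claw": 1.8},
    {"tx": 0,"ty": 0,"tz": 0,"yaw": 0,"claw": 1.8},
    {"tx": 0,"ty": 0,"tz": 0,"yaw": 0,"claw": 1.8},
  ],
)

```text
time_s: 26.25
position: [0.6319, -0.1418, 0.1959]
tool_rot: [[-0.941, -0.338, 0.003], [-0.338, 0.941, -0.001], [-0.002, -0.002, -1.0]]
ft_force: [0.0, 0.2, -3.0]
grip_width: 0.0242
gripper_force: 69.2
```

```bash
python3 - 2>/dev/null <<'E'
from h import *
snap('wrist','w11');rep()
E
```

```text
t 26.3 p [ 0.6314 -0.1416  0.1939] closedir 109.8 w 0.0239 gf 69.2 ft [-0.2 -0.7 -1.4] tips 0.019
```

View pics/w11.png

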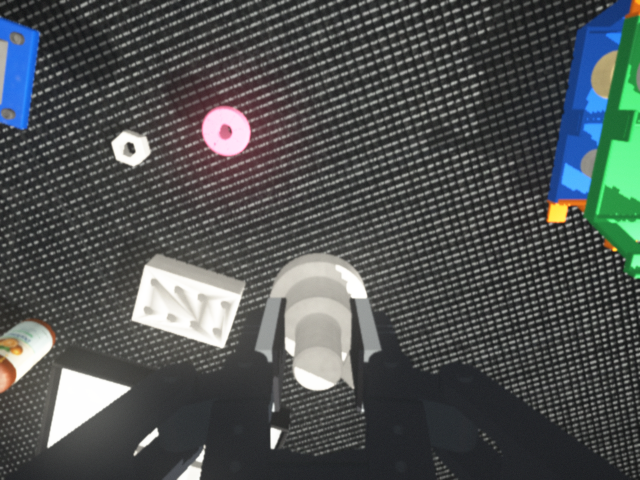

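The shaft is held upright at (318,320). On to the green plain-end pocket.

Call:
servo_tool(
  steps=[
    {"tx": -2,"ty": 3.5,"tz": 0,"yaw": 0,"claw": 1.8},
    {"tx": -2,"ty": 3.5,"tz": 0,"yaw": 0,"claw": 1.8},
    {"tx": -2,"ty": 3.5,"tz": 0,"yaw": 0,"claw": 1.8},
    {"tx": -2,"ty": 3.5,"tz": 0,"yaw": 0,"claw": 1.8},
    {"tx": -2.3,"ty": 4.5,"tz": 0,"yaw": 0,"claw": 1.8},
    {"tx": 0,"ty": 0,"tz": 0,"yaw": 0,"claw": 1.8},
    {"tx": 0,"ty": 0,"tz": 0,"yaw": 0,"claw": 1.8},
    {"tx": 0,"ty": 0,"tz": -4,"yaw": 0,"claw": 1.8},
    {"tx": 0,"ty": 0,"tz": -3.5,"yaw": 0,"claw": 1.8},
    {"tx": 0,"ty": 0,"tz": -1.5,"yaw": 0,"claw": 1.8},
    {"tx": 0,"ty": 0,"tz": -0.9,"yaw": 0,"claw": 1.8},
    {"tx": 0,"ty": 0,"tz": -0.3,"yaw": 0,"claw": 1.8},
    {"tx": 0,"ty": 0,"tz": 0,"yaw": 0,"claw": 1.8},
    {"tx": 0,"ty": 0,"tz": 0,"yaw": 0,"claw": 1.8},
  ],
)

```text
time_s: 27.7
position: [0.5296, 0.0424, 0.0929]
tool_rot: [[-0.941, -0.338, 0.002], [-0.338, 0.941, -0.0], [-0.001, -0.001, -1.0]]
ft_force: [0.4, -0.7, -1.7]
grip_width: 0.024
gripper_force: 69.4
```

Call:
servo_tool(
  steps=[
    {"tx": 0,"ty": 0,"tz": -0.2,"yaw": 0,"claw": 1.8},
    {"tx": 0,"ty": 0,"tz": -0.15,"yaw": 0,"claw": 1.8},
    {"tx": 0,"ty": 0,"tz": -0.1,"yaw": 0,"claw": 1.8},
    {"tx": 0,"ty": 0,"tz": -0.05,"yaw": 0,"claw": 1.8},
    {"tx": 0,"ty": 0,"tz": 0,"yaw": 0,"claw": 1.8},
    {"tx": 0,"ty": 0,"tz": 0,"yaw": 0,"claw": 1.8},
  ],
)

```text
time_s: 28.3
position: [0.5291, 0.0427, 0.0877]
tool_rot: [[-0.941, -0.338, 0.0], [-0.338, 0.941, -0.0], [-0.0, -0.0, -1.0]]
ft_force: [-3.1, 0.2, 5.7]
grip_width: 0.0243
gripper_force: 70.2
```

Seated at exactly the predicted 87.7 mm. Release, retreat, and check.

Call:
servo_tool(
  steps=[
    {"tx": 0,"ty": 0,"tz": 0,"yaw": 0,"claw": 2.6},
    {"tx": 0,"ty": 0,"tz": 0,"yaw": 0,"claw": 3.1},
    {"tx": 0,"ty": 0,"tz": 0,"yaw": 0,"claw": 4},
    {"tx": 0,"ty": 0,"tz": 0,"yaw": 0,"claw": 4},
    {"tx": 0,"ty": 0,"tz": 2,"yaw": 0,"claw": 4},
    {"tx": 0,"ty": 0,"tz": 4,"yaw": 0,"claw": 4},
    {"tx": 0,"ty": 0,"tz": 4,"yaw": 0,"claw": 4},
    {"tx": -1,"ty": 4,"tz": 1,"yaw": 0,"claw": 4},
    {"tx": -1,"ty": 4,"tz": 0,"yaw": 0,"claw": 4},
    {"tx": -1,"ty": 4,"tz": 0,"yaw": 0,"claw": 4},
    {"tx": -1,"ty": 4,"tz": 0,"yaw": 0,"claw": 4},
    {"tx": -1,"ty": 4,"tz": 0,"yaw": 0,"claw": 4},
    {"tx": 0,"ty": 0,"tz": 0,"yaw": 0,"claw": 4},
    {"tx": 0,"ty": 0,"tz": 0,"yaw": 0,"claw": 4},
  ],
)

```text
time_s: 29.7
position: [0.4789, 0.2432, 0.197]
tool_rot: [[-0.941, -0.34, -0.0], [-0.34, 0.941, -0.0], [0.0, -0.0, -1.0]]
ft_force: [0.2, -0.2, -0.3]
grip_width: 0.0401
gripper_force: 0.0
```

```bash
python3 - 2>/dev/null <<'E'
from h import *
rep();snap('side','s3');snap('top','t6')
pr=lambda v:np.percentile(v,[2,50,98]).round(1)
print(tops('t6',(.471,.022),.024,.073,.09),tops('t6',(.529,.0435),.024,.092,.12))
for f in('s3','t6'):
    X,Y,Z=prof(f,'g',(.4998,.033),-160.2,.048)
    m=(Z<6)&(abs(X)<56)&(abs(Y)<24);A=np.c_[X[m],Y[m],np.ones(m.sum())];c=np.linalg.lstsq(A,Z[m],rcond=None)[0];print(f,'tilt',np.degrees(c[:2]).round(2),'floorz',c[2].round(1))
    for nm,m in(('plainpost',(Z>42)&(X<-55)),('orpost',(Z>42)&(X>55))):
        if m.sum()>5: print(nm,'X',pr(X[m]),'Y',pr(Y[m]),'Z',pr(Z[m]))
a=cv2.resize(cv2.imread('pics/s3.png')[140:300,200:400],(750,600),interpolation=2);cv2.imwrite('pics/c3.png',a)
E
```

```text
t 29.7 p [0.4789 0.2432 0.197 ] closedir 109.9 w 0.0401 gf 0.0 ft [ 0.2 -0.2 -0.3] tips 0.019
(np.int64(64), array([471.2,  21.2]), 12.7, 'zmed', np.float64(0.0809)) (np.int64(48), array([529.2,  42. ]), 8.3, 'zmed', np.float64(0.1006))
s3 tilt [ 0.09 -0.24] floorz 2.8
plainpost X [-81.9 -75.3 -68.4] Y [-26.6  16.7  29.8] Z [43.  48.1 54.5]
orpost X [70.8 77.6 83.7] Y [-7.2  2.9 11.4] Z [43.8 48.3 54.3]
t6 tilt [-0.23 -0.6 ] floorz 2.7
plainpost X [-82.  -76.2 -69.8] Y [-27.7  15.9  27.8] Z [44.  48.2 54. ]
orpost X [70.  76.3 82.4] Y [-8.9  0.2  9.4] Z [44.5 48.4 53.4]
```

View pics/c3.png

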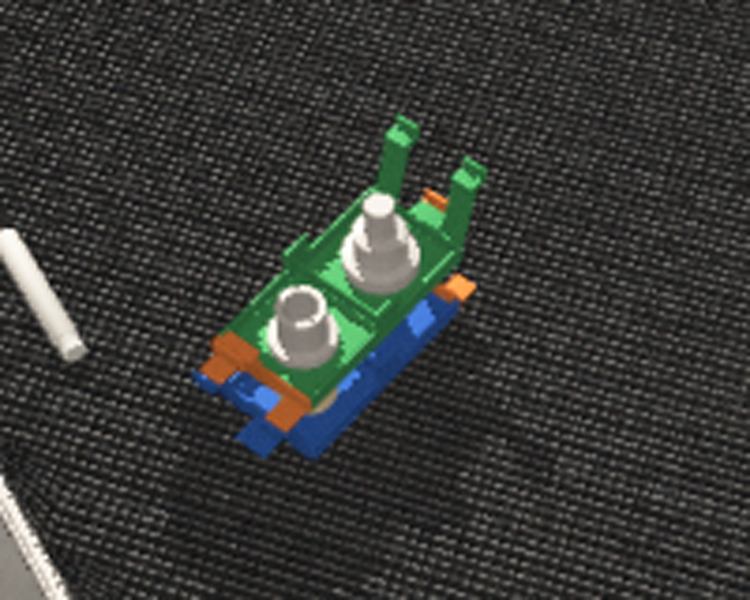

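The flange bush (crop 302,325) stands at the orange end and the shaft (crop 380,245) at the plain end. The green tote is level and square on the blue, and the gripper is clear. Handing in.

```bash
python3 -c "
from rig import env
print(env.close_job())"
```

```text
the job is handed in; nothing more can be done
None
```

The job is handed in at 29.8 s: the collet and bronze bush are in the blue tote, the green tote is stacked level on it end for end, and it holds the flange bush at its orange end and the shaft at its plain end. The last check showed everything upright and the gripper clear; the hand-in call did not return a verdict.

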